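# Release the locked centrifuge lid with the release rod

### The job

The bench centrifuge has lost power with its lid locked. Take the red-handled release rod from its stand, push its tip through the yellow-framed slot in the sloping front panel until the hidden latch tab gives way and the lid springs fully open, then put the rod back down in its stand without dropping it and let go. Leave the bottle, the flask and the tube rack where they stand.

Things in the scene. Friction and masses are not known exactly. Their poses are not given: they have to be found in the camera images.
- rod_handle (a point): Centre of the rod's red round handle, 20 mm in diameter, 74 mm long; at the start the rod stands upright in the stand, this point about 143 mm above the bench. z axis: along the rod, away from its tip. Below the handle a black collar 32 mm in diameter, 6 mm thick; below that a steel shaft 8 mm in diameter, 85 mm long, with a round tip. About 0.08 kg.
- rod_tip (a point): Very end of the round tip of the release rod, 128 mm from the handle's centre along the rod (-z of the rod). z axis as for rod_handle.
- stand_hole (a point): Mouth centre of the hole in the fixed stand: aluminium block 56 x 56 mm on a dark 90 x 90 mm foot, top 100 mm above the bench. Hole: vertical, round, 16 mm in diameter, 92 mm deep. The rod's collar rests on the top, its tip 85 mm below the mouth. The stand is on the robot's left or right, the amber bottle on the other side.
- slot_panel: Black panel, 110 mm up the slope, 240 mm wide. Origin: centre of the slot's mouth, on its surface, 85.5 mm above the bench. z: straight out of the panel, 30 degrees from vertical, leaning towards the robot; x: up the slope, along the slot; y: level, across it. Slot 26 mm (x) by 13 mm (y), straight walls square to the panel, yellow frame. Latch tab's face: 28 mm inside the mouth.
- tab (a joint): Travel of the hidden latch tab into the slot, in m: 0 at rest, 0.012 at its stop. Spring: about 3 N to start, 5 N at 7 mm, 7 N at the stop. The lid is released at about 7 to 9 mm, that is with the rod's tip 35 to 37 mm inside the slot's mouth; press on towards the stop to be sure. Once the lid is up the tab may return.
- lid_front (a point): Middle of the front edge of the grey lid (196 x 236 x 12 mm) of the white centrifuge (fixed; 240 mm wide, 295 deep, 125 high). Shut, it lies at the panel's upper end, z axis up. Once released a spring swings the lid up about a hinge along its far edge, 0.188 m behind this point, in about 2 s, until its z axis leans 1.2 rad (fully open), and keeps it there. It swings away from the panel.
- bottle_center (a point): Amber glass bottle, 72 mm in diameter, 160 mm high with its cap: a bystander. Point on its axis 80 mm above the bench.
- flask_center (a point): Conical clear glass flask, 80 mm in diameter at the foot, 120 mm high: a bystander. Point on its axis 60 mm above the bench.
- rack_center (a point): Blue tube rack, 60 x 140 mm (x, y), 52 mm high with the tube caps: a bystander between robot and centrifuge. Point on its axis 26 mm above the bench.
Not all that is in view belongs to the job. Leave any green look-alike of the part that bears stand_hole alone. Leave any turquoise look-alike of the part that bears rod_handle alone.

How it is judged:
On the way, in this order (a step that is already met when the one before it is completed fails the run):
1. the rod has been drawn out of its stand (height (world z) of rod_tip above 0.1 m and contact force between the fingers and rod above 0.5 N), for 0.1 s.
2. the rod's tip is in the slot, more than 20 mm deep, with the rod held (z of rod_tip in the frame of slot_panel between -0.05 and -0.02 m and y of rod_tip in the frame of slot_panel between -0.008 and 0.008 m and x of rod_tip in the frame of slot_panel between -0.015 and 0.015 m and contact force between the fingers and rod above 0.5 N), for 0.05 s.
3. the lid has sprung open (over 1.0 rad) (angle between lid_front's own z axis and vertical above 1 rad), for 0.1 s.
At the end, for the whole second after the job is handed in: The lid stands open (over 1.0 of 1.2 rad); the rod is back in the stand's hole, tip at least 75 mm below the mouth and within 12 mm of its axis, within 0.15 rad of upright, at rest and let go; the bottle, flask and tube rack are upright and within 30 mm of where they stood (angle between lid_front's own z axis and vertical above 1 rad and horizontal distance between rod_tip and stand_hole below 0.012 m and z of rod_tip in the frame of stand_hole below -0.075 m and angle between rod_handle's own z axis and vertical below 0.15 rad and linear speed of rod below 0.02 m/s and contact force between the fingers and rod below 0.05 N); the robot touches nothing.
It fails at once if the amber bottle is moved more than 30 mm or tipped more than 0.3 rad (distance of bottle_center from where it was at the start of the episode above 0.03 m or angle between bottle_center's own z axis and vertical above 0.3 rad).
It fails at once if the flask is moved more than 30 mm or tipped more than 0.3 rad (distance of flask_center from where it was at the start of the episode above 0.03 m or angle between flask_center's own z axis and vertical above 0.3 rad).
It fails at once if the tube rack is moved more than 30 mm or tipped more than 0.3 rad (distance of rack_center from where it was at the start of the episode above 0.03 m or angle between rack_center's own z axis and vertical above 0.3 rad).
It fails at once if the rod is dropped: it moves faster than 0.7 m/s out of the fingers (a fall of about 25 mm) (linear speed of rod above 0.7 m/s and contact force between the fingers and rod below 0.01 N).
It also fails if it takes over 51 s, if anything falls off the work surface, if the arm or the gripper's body presses on something with over 40 N, if the wrist force passes 120 N, or if a joint passes its speed limit or range.

### The arm

A 7-joint arm with a two-finger parallel gripper is mounted at the origin on the work surface. World frame = base frame: x ahead of the robot, y to its left, z up, the work surface at z = 0. Lengths are in m, angles in rad, forces in N, time in s.
With the tool pointing down it reaches from about 0.425 to 0.875 m from the base axis. Payload 4.7 kg.
Tool frame: the origin (TCP) lies at the very end of the fingers, on their centre line; the grasp point (between the pads) lies 19 mm behind it; z points along the fingers, x is the direction in which the jaws open and shut, and the axes are right-handed (so a half turn about z gives the same grasp; the last joint's range is limited). The gripper opens to 87 mm and grips with 3 to 60 N. Pads are 19 mm wide; open, the fingers measure 117 mm over their backs; the gripper's body (75 mm by 190 mm) begins 51 mm behind the grasp point.
Start: joints at [1.186, 0.321, -0.07, 1.45, 0.023, 1.371, -0.057], TCP at [0.252, -0.599, 0.223] pointing down, gripper open.
Joint ranges: [-2.86, 2.86], [-0.3, 2.09], [-1.38, 1.24], [0.06, 2.45], [-1.56, 4.7], [0.09, 2.05], [-2.69, 2.69]. Speed limits (rad/s): [2.57, 2.57, 3.14, 3.14, 3.14, 3.14, 3.14].

### API

Orientations are given as a unit quaternion [x, y, z, w].
In Python, from plant import state, snapshot, hand_in gives the robot as it stands.
- The arm moves only by the tool apply_moves, never from a script. Its argument "moves" is a list of rows, each an object of numbers: "x", "y", "z": the shift along the tool's x, y, z in m; "wx", "wy", "wz": the turn, a rotation vector about the tool's x, y, z in degrees. In form: [{"x": .., "y": .., "z": .., "wx": .., "wy": .., "wz": ..}, ...]. A call has exactly 8 rows; each row is the pose to reach, as a shift and turn from the pose commanded when the call began, along the tool's axes at that moment; what a row does not reach only later rows make up. A row lasts 1/12 s, in which the tool goes at most 41.7 mm and 7.16 degrees, less where a joint would pass 70% of its speed; a pose out of reach is approached as far as the arm can. A call with a gripper value outside its range is refused whole. "fingers" is the closure, from -1 (fully open) to 1 (shut), set as the call begins (left out, the last holds). The fingers move at their own pace and stop on an object; "grip_force" is the grip in N (left out, the last holds). Time passes only in rows, so rows that repeat a pose let the fingers close, or fill a call up. It gives the time, the measured TCP pose, the force and the opening at its end, in the units of the state.
- state(): the state, without advancing time (a new reading comes with each control period).
- snapshot(name): name is "scene" or "top"; returns a dict with "pixels" (480x640x3 uint8, red, green, blue), "depth" (480x640 float32, m along the optical axis (not along the pixel's ray), 0 where there is no reading), "mtx" (3x3 intrinsics, pixels), "R" (3x3) and "t" (3): a world point X has camera coordinates R X + t. Camera axes: x right, y down, z forward; pixel columns grow to the right and rows downward; lengths in m; the calibration is good to about 2 mm. A picture is of the moment at which its call begins.
- hand_in(): hands the job in, once; it reports no verdict.
The state is a dict: "time": time; "q": joint angles; "joint_vel": joint speeds; "effort": joint torques, N m; "eef_pos": TCP position; "tool_rot": TCP orientation; "contact_force": force on the tool from outside, world axes, zero at the start; "wrist_torque": the same for the moment, N m; "width": finger opening in m.
Only numpy, scipy, OpenCV 4.12 (cv2) and the standard library are available. Lean on these libraries where they do the work, as an engineer would, in place of code of your own. Each camera call takes 0.05 s, during which the arm holds its last target.

## Working session

There is one attempt and no reset: what is moved stays moved. The work goes in short steps, Python scripts to look and compute and a tool call to move; the robot and the scene stay as the last step left them, time stands still between calls to the robot, and variables do not carry over. Pictures are saved under pics/ and viewed, and the job is handed in when it is done.

Besides the shell and the picture viewer there is one more tool, called after ">>>" by a JSON object that holds its "op" and its "data", one argument or row to a line. apply_moves: Moves the arm, as the interface text tells. Its arguments: {"type":"object","properties":{"moves":{"type":"array","items":{"type":"object","properties":{"x":{"type":"number"},"y":{"type":"number"},"z":{"type":"number"},"wx":{"type":"number"},"wy":{"type":"number"},"wz":{"type":"number"}}}},"fingers":{"type":"number"},"grip_force":{"type":"number"}},"required":["moves"]}

```bash
ls; mkdir -p pics; cat > h.py <<'E'
import numpy as np,cv2,sys
from plant import state,snapshot,hand_in
def save(s,n): cv2.imwrite(f'pics/{n}.png',s['pixels'][:,:,::-1])
def pt(s,u,v,d=None):
    d=s['depth'][int(v),int(u)] if d is None else d
    c=np.linalg.inv(s['mtx'])@[u,v,1]*d
    return s['R'].T@(c-s['t'])
def plane(s,u,v,z):
    C=-s['R'].T@s['t']; r=s['R'].T@(np.linalg.inv(s['mtx'])@[u,v,1]); return C+r*(z-C[2])/r[2]
def cloud(s):
    v,u=np.mgrid[:480,:640]; d=s['depth']
    p=np.stack([u*d,v*d,d],-1)@np.linalg.inv(s['mtx']).T
    return (p-s['t'])@s['R']
E
python3 - <<'E'
from h import *
import pickle
print(state())
for n in ('scene','top'):
    s=snapshot(n); save(s,n+'0'); pickle.dump(s,open(n+'0.pkl','wb')); print(s['mtx'],s['R'],s['t'],-s['R'].T@s['t'])
E
```

```text
pics
{'time': 0.0, 'q': array([ 1.18611919,  0.32180617, -0.07008187,  1.45166749,  0.02260079,
        1.37076711, -0.05689601]), 'joint_vel': array([-1.99183989e-03, -1.51831455e-03, -1.29028442e-03, -1.93192643e-05,
       -1.10586437e-03, -2.15186971e-04, -4.19438577e-04]), 'effort': array([-1.03101549e-04, -4.91281343e+01, -4.04138966e-01, -3.12526488e+01,
       -6.38929149e-02,  4.35393071e-02,  1.61611210e-04]), 'eef_pos': array([ 0.25213256, -0.5985213 ,  0.22147617]), 'tool_rot': array([ 8.33162604e-01, -5.53027313e-01, -8.01446064e-04, -4.72969895e-04]), 'contact_force': array([ 0.57858134,  1.57979818, -0.88293373]), 'wrist_torque': array([-0.00832906,  0.02204502, -0.01897237]), 'width': 0.08684438512346408}
[[528.35089886   0.         315.01878146]
 [  0.         528.35089886 237.3441295 ]
 [  0.           0.           1.        ]] [[ 2.16191580e-03  9.99995644e-01 -2.00945716e-03]
 [ 8.43163004e-01 -2.90324508e-03 -5.37650184e-01]
 [-5.37653676e-01 -5.31945502e-04 -8.43165608e-01]] [ 0.06479092 -0.39250845  1.58418844] [ 1.18255327 -0.06508749  1.12483116]
[[576.75931885   0.         318.52927059]
 [  0.         576.75931885 238.19687816]
 [  0.           0.           1.        ]] [[ 0.02407467 -0.99969531 -0.00544952]
 [-0.98844087 -0.02298675 -0.14985412]
 [ 0.1496832   0.00899421 -0.9886931 ]] [-0.0534092   0.55692189  1.52256418] [ 0.32386789 -0.05428536  1.58851469]
```

View pics/scene0.png

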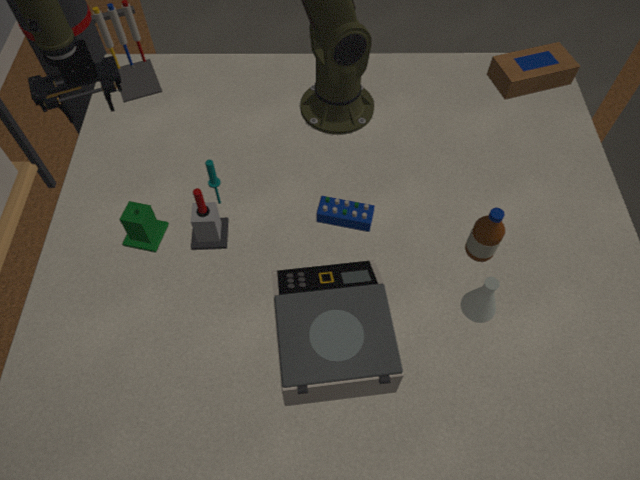

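View pics/top0.png

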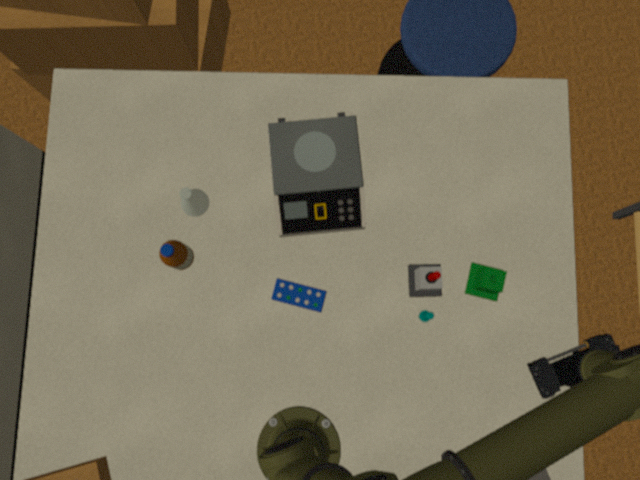

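Candidates are the red rod (scene 201,203; top 433,277) in its grey stand, the turquoise rod (213,175; 425,316) and the green stand (143,225; 487,281). I choose the red rod and grey stand by the description, and will check that in a crop while measuring.

```bash
cat > m.py <<'E'
from h import *
import pickle
from scipy.spatial.transform import Rotation as Rn
S={n:pickle.load(open(n+'0.pkl','rb')) for n in('scene','top')}
def hsv(s): return cv2.cvtColor(s['pixels'],cv2.COLOR_RGB2HSV)
if __name__=='__main__':
  a=cv2.resize(S['scene']['pixels'][140:270,100:260],None,fx=3,fy=3,interpolation=cv2.INTER_CUBIC)
  b=cv2.resize(S['top']['pixels'][180:330,270:510],None,fx=2.6,fy=2.6,interpolation=cv2.INTER_CUBIC)
  cv2.imwrite('pics/crop_a.png',a[:,:,::-1]);cv2.imwrite('pics/crop_b.png',b[:,:,::-1])
  for n,s in S.items():
    H=hsv(s);P=cloud(s)
    for c,(lo,hi) in dict(red=((0,150,70),(6,255,255)),red2=((174,150,70),(180,255,255)),tur=((80,150,60),(97,255,255)),yellow=((20,150,120),(32,255,255)),blue=((105,150,60),(125,255,255)),green=((50,120,40),(75,255,255))).items():
      m=cv2.inRange(H,np.array(lo),np.array(hi))
      k,l,st,ce=cv2.connectedComponentsWithStats(m)
      for i in range(1,k):
        if st[i,4]>15:
          q=P[(l==i)&(s['depth']>0)]
          print(n,c,st[i],ce[i].round(1),np.median(q,0).round(4) if len(q) else None,q.min(0).round(3),q.max(0).round(3))
E
python3 m.py
```

```text
scene red [ 73   7  18  28 147] [82.7 23.6] [-0.3711 -0.8414  0.0173] [-0.451 -0.867 -0.004] [-0.329 -0.829  0.034]
scene red [193 189  14  23  81] [200.3 198.7] [ 0.4606 -0.3258  0.1609] [ 0.448 -0.339  0.111] [ 0.466 -0.321  0.182]
scene tur [206 160  14  27 114] [212.8 174.3] [ 0.3629 -0.3119  0.1184] [ 0.35  -0.329  0.085] [ 0.372 -0.304  0.167]
scene blue [515  52  43  18 461] [535.7  60.4] [-0.1189  0.5985  0.0699] [-0.16   0.537  0.062] [-0.08   0.663  0.08 ]
scene blue [317 196  57  28 667] [345.6 210.7] [0.4109 0.0121 0.0389] [ 0.365 -0.061  0.032] [0.451 0.081 0.045]
scene blue [490 208  14  12 117] [496.9 213.4] [0.5053 0.3403 0.1592] [0.49  0.326 0.155] [0.52  0.355 0.164]
scene green [ 120  202   48   49 1478] [142.3 226.6] [ 0.4741 -0.4809  0.0573] [ 0.421 -0.543  0.004] [ 0.509 -0.442  0.106]
top red [428 272  12   9  72] [433.6 275.7] [ 0.4531 -0.3277  0.1749] [ 0.444 -0.338  0.101] [ 0.464 -0.322  0.185]
top tur [420 311  13  10  90] [425.5 315.5] [ 0.3557 -0.3118  0.1385] [ 0.344 -0.323  0.086] [ 0.368 -0.305  0.169]
top blue [161 245  12  11 103] [166.7 250.1] [0.5011 0.3376 0.1596] [0.489 0.324 0.151] [0.515 0.353 0.168]
top blue [273 280  52  31 628] [298.8 294.9] [0.4038 0.0084 0.0394] [ 0.365 -0.059  0.028] [0.443 0.078 0.048]
top green [ 466  263   40   38 1051] [484.9 281.4] [ 0.4487 -0.4786  0.0694] [ 0.404 -0.529  0.003] [ 0.504 -0.443  0.107]
```

View pics/crop_a.png

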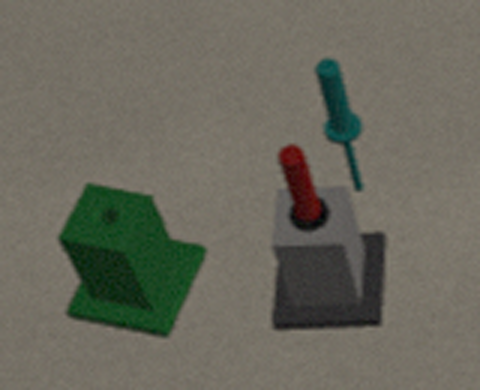

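View pics/crop_b.png

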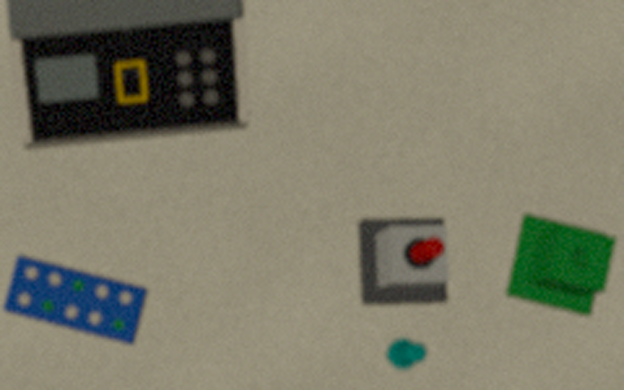

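Crops confirm the choice: the red rod stands in the grey stand, the turquoise one is a look-alike beside it, and the green stand is empty. Next I measure the slot, panel and rod precisely.

```bash
cat > m2.py <<'E'
from m import *
for n,s in S.items():
    H=hsv(s);P=cloud(s); C=-s['R'].T@s['t']
    print(n,'dominant yellow px', H[278,327] if n=='scene' else H[203,320])
    m=cv2.inRange(H,np.array((15,130,60)),np.array((35,255,255)))
    k,l,st,ce=cv2.connectedComponentsWithStats(m)
    for i in range(1,k):
        x,y=ce[i]
        if st[i,4]>15 and (abs(x-324)<15):
            cnt=cv2.findContours((l==i).astype(np.uint8),cv2.RETR_EXTERNAL,cv2.CHAIN_APPROX_NONE)[0][0]
            r=cv2.minAreaRect(cnt); print('yel',st[i],ce[i],r, 'at z .0855:',plane(s,*r[0],.0855).round(4),plane(s,*ce[i],.0855).round(4),'depth',pt(s,*r[0]).round(4))
            bp=cv2.boxPoints(r); W=[plane(s,*b,.0855) for b in bp]
    # panel plane: dark px near
    V=H[...,2]; reg=np.zeros(V.shape,np.uint8)
    if n=='scene': reg[262:295,270:385]=1
    else: reg[185:240,275:368]=1
    pm=(V<60)&(reg>0)&(s['depth']>0)
    q=P[pm]; q=q[(q[:,2]>.05)&(q[:,2]<.12)]
    for _ in range(4):
        c=np.median(q,0); c=q.mean(0); w=np.linalg.svd(q-c)[2][2]; w*=np.sign(w[2]); e=(q-c)@w; q=q[abs(e)<2*e.std()]
    print('panel',len(q),c.round(4),w.round(4),'tilt',np.degrees(np.arccos(w[2])).round(2),'yaw',np.degrees(np.arctan2(w[1],w[0])).round(2),e.std(), 'z extents',q.min(0),q.max(0))
    # panel side edges outline
    cnts=cv2.findContours(((V<60)&(reg>0)).astype(np.uint8),cv2.RETR_EXTERNAL,cv2.CHAIN_APPROX_NONE)[0]
    cc=max(cnts,key=cv2.contourArea); print('panel rect',cv2.minAreaRect(cc),cv2.approxPolyDP(cc,4,True)[:,0].tolist())
    # lid
    q=P[(s['depth']>0)&(P[...,2]>.11)&(P[...,0]>.62)&(abs(P[...,1])<.2)]
    r=cv2.minAreaRect(q[:,:2].astype(np.float32)); print('lid',r,np.median(q[:,2]))
    # stand top
    q=P[(s['depth']>0)&(P[...,2]>.09)&(P[...,2]<.104)&(abs(P[...,0]-.455)<.06)&(abs(P[...,1]+.325)<.06)]
    print('stand top',len(q),cv2.minAreaRect(q[:,:2].astype(np.float32)),q.mean(0))
    # black collar
    # red rod: contour axis points
    m=cv2.inRange(H,np.array((0,130,50)),np.array((8,255,255)))|cv2.inRange(H,np.array((172,130,50)),np.array((180,255,255)))
    k,l,st,ce=cv2.connectedComponentsWithStats(m)
    for i in range(1,k):
        if st[i,4]>30 and abs(ce[i][1]-(200 if n=='scene' else 276))<10:
            q=P[(l==i)&(s['depth']>0)]
            print('red',st[i],ce[i],plane(s,*ce[i],.145).round(4))
            for lo,hi in((.11,.13),(.13,.15),(.15,.17),(.17,.19)):
                qq=q[(q[:,2]>lo)&(q[:,2]<hi)]; print(len(qq),qq.mean(0).round(4) if len(qq) else '')
E
python3 m2.py
```

```text
scene dominant yellow px [105  39  13]
yel [319 272  15  12  89] [325.97752809 277.26966292] ((325.9158630371094, 277.1584167480469), (10.845905303955078, 13.930521011352539), 84.2894058227539) at z .0855: [ 0.625  -0.0417  0.0855] [ 0.6253 -0.0416  0.0855] depth [ 0.6187 -0.0415  0.0738]
panel 1682 [ 0.6241 -0.0494  0.0837] [-0.4993 -0.0599  0.8643] tilt 30.19 yaw -173.16 0.0009906006038162783 z extents [ 0.56944979 -0.15314162  0.05540126] [0.67829436 0.0685414  0.1115234 ]
panel rect ((326.731689453125, 277.0853576660156), (24.84709358215332, 98.83621215820312), 83.6598129272461) [[377, 282], [369, 262], [277, 271], [279, 294]]
lid ((0.77346271276474, -0.023999124765396118), (0.2186507135629654, 0.2381952553987503), 6.813304424285889) 0.12472203192255422
stand top 385 ((0.4558570384979248, -0.3311123549938202), (0.06215111166238785, 0.057051628828048706), 2.3617587089538574) [ 0.46206886 -0.32871052  0.09845182]
red [193 188  14  25 190] [199.75263158 200.57894737] [ 0.4564 -0.3309  0.145 ]
44 [ 0.4629 -0.3285  0.1198]
42 [ 0.4633 -0.3282  0.1405]
40 [ 0.463  -0.3285  0.16  ]
61 [
[... 385 characters left out ...]
06645  0.05361657] [0.6837792  0.06577156 0.11926702]
panel rect ((319.92626953125, 210.1885223388672), (40.56001281738281, 80.21466064453125), 84.80557250976562) [[358, 187], [279, 194], [283, 233], [359, 227]]
lid ((0.7588087320327759, -0.02654390037059784), (0.24077413976192474, 0.239596426486969), 6.806580543518066) 0.12470154339416722
stand top 335 ((0.45372095704078674, -0.33281412720680237), (0.05564803257584572, 0.057511452585458755), 2.1537392139434814) [ 0.45247369 -0.33054278  0.09871739]
red [427 272  14  10  94] [433.31914894 276.17021277] [ 0.453  -0.3308  0.145 ]
11 [ 0.4512 -0.325   0.1204]
13 [ 0.4495 -0.3258  0.1414]
12 [ 0.4496 -0.3261  0.162 ]
47 [ 0.453  -0.3309  0.1788]
```

```bash
cat > g.py <<'E'
from h import *
from scipy.spatial.transform import Rotation as Rn
slot=np.array([.6253,-.042,.0855]); rod=np.array([.4545,-.331])
yaw=np.radians(6.8)
def rot(tilt):
    # tool x level, z tilted forward by tilt deg
    h=np.array([np.cos(yaw),np.sin(yaw),0]); t=np.radians(tilt)
    z=h*np.sin(t)+np.array([0,0,-np.cos(t)]); x=np.array([np.sin(yaw),-np.cos(yaw),0])
    return Rn.from_matrix(np.stack([x,np.cross(z,x),z],1))
n=-rot(30).as_matrix()[:,2]; ux=-rot(30).as_matrix()[:,1]; uy=-rot(30).as_matrix()[:,0]
def go(p,R):
    s=state(); A=Rn.from_quat(s['tool_rot']); d=A.inv().apply(np.array(p)-s['eef_pos']); w=np.degrees((A.inv()*R).as_rotvec())
    print('t',s['time'],'pos',s['eef_pos'].round(4),'w',round(s['width'],4),'F',s['contact_force'].round(1)); print('shift mm',(d*1000).round(1),'turn',w.round(2)); return d,w
E
python3 -c "
from g import *
go([*rod,.225],rot(0))"
```

```text
t 0.1 pos [ 0.2522 -0.5985  0.2216] w 0.0872 F [-0.1  0.   0.2]
shift mm [-168.  -290.3   -3.2] turn [ 0.02  0.1  16.05]
```

>>> {"op": "apply_moves", "data": {
  "moves": [
    {"x":-0.008,"y":-0.014,"z":0,"wz":1},
    {"x":-0.024,"y":-0.042,"z":-0.001,"wz":3},
    {"x":-0.044,"y":-0.076,"z":-0.001,"wz":5},
    {"x":-0.064,"y":-0.11,"z":-0.002,"wz":7},
    {"x":-0.084,"y":-0.145,"z":-0.002,"wz":9},
    {"x":-0.104,"y":-0.18,"z":-0.003,"wz":11},
    {"x":-0.122,"y":-0.21,"z":-0.003,"wz":13},
    {"x":-0.135,"y":-0.233,"z":-0.003,"wz":14.5}
  ],
  "fingers": -1,
  "grip_force": 40
}}

```text
invalid input at $.moves[0]: expected keys x, y, z, wx, wy, wz
```

```bash
python3 -c "
from g import *
go([*rod,.225],rot(0))"
```

```text
t 0.1 pos [ 0.2522 -0.5985  0.2216] w 0.0872 F [-0.1  0.   0.2]
shift mm [-168.  -290.3   -3.2] turn [ 0.02  0.1  16.05]
```

All six keys are needed in every row.

>>> {"op": "apply_moves", "data": {
  "moves": [
    {"x":-0.008,"y":-0.014,"z":0,"wx":0,"wy":0,"wz":1},
    {"x":-0.024,"y":-0.042,"z":-0.001,"wx":0,"wy":0,"wz":3},
    {"x":-0.044,"y":-0.076,"z":-0.001,"wx":0,"wy":0,"wz":5},
    {"x":-0.064,"y":-0.11,"z":-0.002,"wx":0,"wy":0,"wz":7},
    {"x":-0.084,"y":-0.145,"z":-0.002,"wx":0,"wy":0,"wz":9},
    {"x":-0.104,"y":-0.18,"z":-0.003,"wx":0,"wy":0,"wz":11},
    {"x":-0.122,"y":-0.21,"z":-0.003,"wx":0,"wy":0,"wz":13},
    {"x":-0.135,"y":-0.233,"z":-0.003,"wx":0,"wy":0,"wz":14.5}
  ],
  "fingers": -1,
  "grip_force": 40
}}

```text
time: 0.77
eef_pos: [0.4168, -0.3804, 0.2254]
tool_rot: [0.757, -0.653, -0.0, -0.001]
contact_force: [0.8, -0.3, -0.6]
width: 0.087
```

```bash
python3 -c "
from g import *
go([*rod,.225],rot(0))"
```

```text
t 0.7667 pos [ 0.4168 -0.3804  0.2254] w 0.087 F [ 0.8 -0.3 -0.6]
shift mm [-43.3 -44.6   0.5] turn [-0.03  0.06  1.67]
```

>>> {"op": "apply_moves", "data": {
  "moves": [
    {"x":-0.012,"y":-0.012,"z":0,"wx":0,"wy":0,"wz":0.5},
    {"x":-0.024,"y":-0.025,"z":0,"wx":0,"wy":0,"wz":1},
    {"x":-0.034,"y":-0.035,"z":0,"wx":0,"wy":0,"wz":1.5},
    {"x":-0.04,"y":-0.041,"z":0,"wx":0,"wy":0,"wz":1.7},
    {"x":-0.0433,"y":-0.0446,"z":0,"wx":0,"wy":0,"wz":1.7},
    {"x":-0.0433,"y":-0.0446,"z":0,"wx":0,"wy":0,"wz":1.7},
    {"x":-0.0433,"y":-0.0446,"z":0,"wx":0,"wy":0,"wz":1.7},
    {"x":-0.0433,"y":-0.0446,"z":0,"wx":0,"wy":0,"wz":1.7}
  ]
}}

```text
time: 1.43
eef_pos: [0.4516, -0.336, 0.2254]
tool_rot: [0.746, -0.666, -0.0, 0.0]
contact_force: [-1.0, 0.1, 0.3]
width: 0.087
```

```bash
python3 -c "
from g import *
go([*rod,.120],rot(0))
s=snapshot('scene');save(s,'s1');s=snapshot('top');save(s,'t1')"
```

```text
t 1.4333 pos [ 0.4516 -0.336   0.2254] w 0.087 F [-1.   0.1  0.3]
shift mm [ -4.7  -3.5 105.4] turn [ 0.04 -0.02 -0.25]
```

View pics/s1.png

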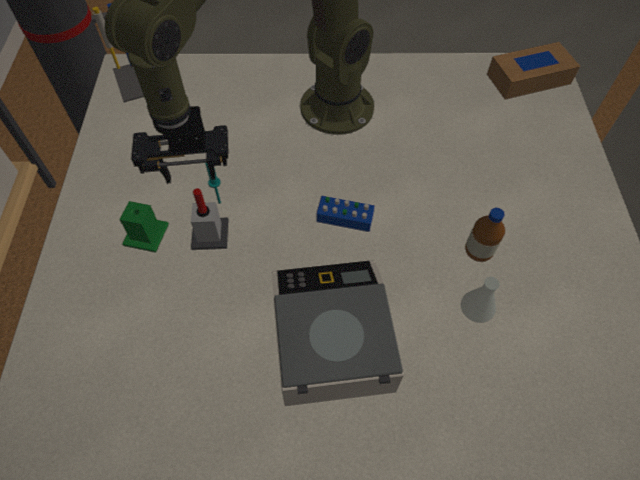

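>>> {"op": "apply_moves", "data": {
  "moves": [
    {"x":-0.0025,"y":-0.0018,"z":0,"wx":0,"wy":0,"wz":0},
    {"x":-0.0047,"y":-0.0035,"z":0,"wx":0,"wy":0,"wz":0},
    {"x":-0.0047,"y":-0.0035,"z":0.01,"wx":0,"wy":0,"wz":0},
    {"x":-0.0047,"y":-0.0035,"z":0.02,"wx":0,"wy":0,"wz":0},
    {"x":-0.0047,"y":-0.0035,"z":0.028,"wx":0,"wy":0,"wz":0},
    {"x":-0.0047,"y":-0.0035,"z":0.032,"wx":0,"wy":0,"wz":0},
    {"x":-0.0047,"y":-0.0035,"z":0.032,"wx":0,"wy":0,"wz":0},
    {"x":-0.0047,"y":-0.0035,"z":0.032,"wx":0,"wy":0,"wz":0}
  ]
}}

```text
time: 2.2
eef_pos: [0.4552, -0.3296, 0.193]
tool_rot: [0.747, -0.665, -0.0, 0.0]
contact_force: [0.6, -0.6, 0.4]
width: 0.0871
```

```bash
python3 -c "
from g import *
go([*rod,.120],rot(0))"
```

```text
t 2.2 pos [ 0.4552 -0.3296  0.193 ] w 0.0871 F [ 0.6 -0.6  0.4]
shift mm [ 1.3  0.8 73. ] turn [ 0.04  0.03 -0.15]
```

The picture shows the open jaws (fingers at 167,175 and 212,168) straddling the line of the red handle (top at 198,191), at a greater height. I'm going down now.

>>> {"op": "apply_moves", "data": {
  "moves": [
    {"x":0.001,"y":0.0008,"z":0.006,"wx":0,"wy":0,"wz":0},
    {"x":0.0013,"y":0.0008,"z":0.018,"wx":0,"wy":0,"wz":0},
    {"x":0.0013,"y":0.0008,"z":0.03,"wx":0,"wy":0,"wz":0},
    {"x":0.0013,"y":0.0008,"z":0.042,"wx":0,"wy":0,"wz":0},
    {"x":0.0013,"y":0.0008,"z":0.054,"wx":0,"wy":0,"wz":0},
    {"x":0.0013,"y":0.0008,"z":0.065,"wx":0,"wy":0,"wz":0},
    {"x":0.0013,"y":0.0008,"z":0.072,"wx":0,"wy":0,"wz":0},
    {"x":0.0013,"y":0.0008,"z":0.073,"wx":0,"wy":0,"wz":0}
  ]
}}

```text
time: 2.87
eef_pos: [0.4538, -0.3304, 0.1183]
tool_rot: [0.747, -0.665, -0.002, 0.0]
contact_force: [-0.1, -0.3, 0.1]
width: 0.0869
```

```bash
python3 -c "
from g import *
go([*rod,.120],rot(0))
s=snapshot('scene');save(s,'s2');cv2.imwrite('pics/s2c.png',cv2.resize(s['pixels'][100:260,100:300,::-1],None,fx=3.5,fy=3.5))"
```

```text
t 2.8667 pos [ 0.4538 -0.3304  0.1183] w 0.0869 F [-0.1 -0.3  0.1]
shift mm [ 0.7 -0.6 -1.7] turn [ 0.14  0.13 -0.14]
```

View pics/s2c.png

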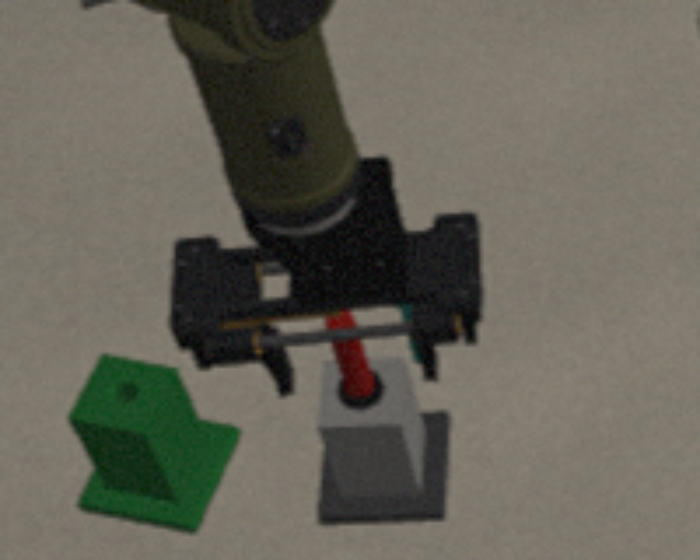

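The crop shows the red handle (crop 355,370) midway between the finger tips (285,385 and 430,370). I close the fingers.

>>> {"op": "apply_moves", "data": {
  "moves": [
    {"x":0,"y":0,"z":0,"wx":0,"wy":0,"wz":0},
    {"x":0,"y":0,"z":0,"wx":0,"wy":0,"wz":0},
    {"x":0,"y":0,"z":0,"wx":0,"wy":0,"wz":0},
    {"x":0,"y":0,"z":0,"wx":0,"wy":0,"wz":0},
    {"x":0,"y":0,"z":0,"wx":0,"wy":0,"wz":0},
    {"x":0,"y":0,"z":0,"wx":0,"wy":0,"wz":0},
    {"x":0,"y":0,"z":0,"wx":0,"wy":0,"wz":0},
    {"x":0,"y":0,"z":0,"wx":0,"wy":0,"wz":0}
  ],
  "fingers": 1,
  "grip_force": 40
}}

```text
time: 3.58
eef_pos: [0.4548, -0.3312, 0.1206]
tool_rot: [0.747, -0.665, 0.0, 0.0]
contact_force: [-0.4, 0.1, 0.5]
width: 0.0418
```

```bash
python3 -c "
from g import *
go([*rod,.235],rot(0))"
```

```text
t 3.5833 pos [ 0.4548 -0.3312  0.1206] w 0.0418 F [-0.4  0.1  0.5]
shift mm [  -0.2    0.3 -114.4] turn [-0.   -0.01 -0.15]
```

Still closing (41.8 mm open), so I wait another call.

>>> {"op": "apply_moves", "data": {
  "moves": [
    {"x":0,"y":0,"z":0,"wx":0,"wy":0,"wz":0},
    {"x":0,"y":0,"z":0,"wx":0,"wy":0,"wz":0},
    {"x":0,"y":0,"z":0,"wx":0,"wy":0,"wz":0},
    {"x":0,"y":0,"z":0,"wx":0,"wy":0,"wz":0},
    {"x":0,"y":0,"z":0,"wx":0,"wy":0,"wz":0},
    {"x":0,"y":0,"z":0,"wx":0,"wy":0,"wz":0},
    {"x":0,"y":0,"z":0,"wx":0,"wy":0,"wz":0},
    {"x":0,"y":0,"z":0,"wx":0,"wy":0,"wz":0}
  ]
}}

```text
time: 4.25
eef_pos: [0.4548, -0.3311, 0.1205]
tool_rot: [0.747, -0.665, 0.0, 0.0]
contact_force: [1.0, -0.1, -0.7]
width: 0.0193
```

```bash
python3 -c "
from g import *
go([*rod,.235],rot(0))"
```

```text
t 4.25 pos [ 0.4548 -0.3311  0.1205] w 0.0193 F [ 1.  -0.1 -0.7]
shift mm [  -0.2    0.3 -114.5] turn [ 0.   -0.01 -0.15]
```

Gripped (19.3 mm). The tip lies 105.5 mm beyond the TCP. Lifting 115 mm.

>>> {"op": "apply_moves", "data": {
  "moves": [
    {"x":0,"y":0,"z":-0.005,"wx":0,"wy":0,"wz":0},
    {"x":0,"y":0,"z":-0.018,"wx":0,"wy":0,"wz":0},
    {"x":0,"y":0,"z":-0.036,"wx":0,"wy":0,"wz":0},
    {"x":0,"y":0,"z":-0.056,"wx":0,"wy":0,"wz":0},
    {"x":0,"y":0,"z":-0.076,"wx":0,"wy":0,"wz":0},
    {"x":0,"y":0,"z":-0.096,"wx":0,"wy":0,"wz":0},
    {"x":0,"y":0,"z":-0.114,"wx":0,"wy":0,"wz":0},
    {"x":0,"y":0,"z":-0.12,"wx":0,"wy":0,"wz":0}
  ]
}}

```text
time: 4.92
eef_pos: [0.456, -0.3317, 0.244]
tool_rot: [0.747, -0.665, 0.002, -0.0]
contact_force: [0.5, -1.1, -0.5]
width: 0.0193
```

```bash
python3 -c "
from g import *
pre=slot+n*(.045+.1055); print(pre,n)
go(pre,rot(30))
s=snapshot('scene');save(s,'s3');cv2.imwrite('pics/s3c.png',cv2.resize(s['pixels'][60:260,100:300,::-1],None,fx=2.9,fy=2.9))"
```

```text
[ 0.55057935 -0.0509099   0.21583682] [-0.49648275 -0.05920198  0.8660254 ]
t 4.9167 pos [ 0.456  -0.3317  0.244 ] w 0.0193 F [ 0.5 -1.1 -0.5]
shift mm [-268.1 -126.4   27.7] turn [29.8  -0.22 -0.09]
```

View pics/s3c.png

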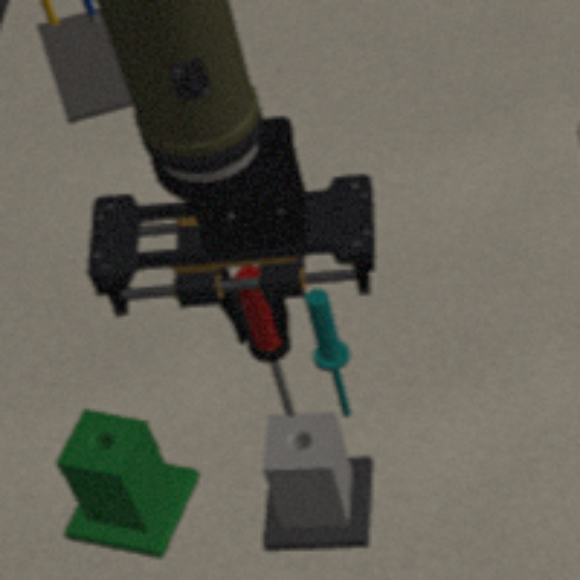

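The rod hangs straight in the jaws, with the empty stand hole at full-image (204,212). Next I move to the pre-insertion pose and tilt by 30°.

>>> {"op": "apply_moves", "data": {
  "moves": [
    {"x":-0.006,"y":-0.003,"z":0,"wx":1,"wy":0,"wz":0},
    {"x":-0.022,"y":-0.011,"z":0,"wx":3,"wy":0,"wz":0},
    {"x":-0.05,"y":-0.024,"z":0,"wx":6,"wy":0,"wz":0},
    {"x":-0.082,"y":-0.039,"z":0.002,"wx":9.5,"wy":0,"wz":0},
    {"x":-0.116,"y":-0.055,"z":0.004,"wx":13,"wy":0,"wz":0},
    {"x":-0.15,"y":-0.071,"z":0.006,"wx":16.5,"wy":0,"wz":0},
    {"x":-0.184,"y":-0.087,"z":0.008,"wx":20,"wy":0,"wz":0},
    {"x":-0.21,"y":-0.099,"z":0.01,"wx":23,"wy":0,"wz":0}
  ]
}}

```text
time: 5.63
eef_pos: [0.528, -0.1073, 0.2284]
tool_rot: [0.732, -0.651, 0.132, -0.15]
contact_force: [0.4, 0.1, -0.7]
width: 0.0196
```

```bash
python3 -c "
from g import *
go(slot+n*(.045+.1055),rot(30))"
```

```text
t 5.6333 pos [ 0.528  -0.1073  0.2284] w 0.0196 F [ 0.4  0.1 -0.7]
shift mm [-53.3 -21.8  23. ] turn [ 6.97  0.07 -0.09]
```

>>> {"op": "apply_moves", "data": {
  "moves": [
    {"x":-0.016,"y":-0.006,"z":0.005,"wx":2,"wy":0,"wz":0},
    {"x":-0.03,"y":-0.012,"z":0.011,"wx":4,"wy":0,"wz":0},
    {"x":-0.042,"y":-0.017,"z":0.017,"wx":5.5,"wy":0,"wz":0},
    {"x":-0.05,"y":-0.02,"z":0.021,"wx":6.5,"wy":0,"wz":0},
    {"x":-0.053,"y":-0.022,"z":0.023,"wx":7,"wy":0,"wz":0},
    {"x":-0.053,"y":-0.022,"z":0.023,"wx":7,"wy":0,"wz":0},
    {"x":-0.053,"y":-0.022,"z":0.023,"wx":7,"wy":0,"wz":0},
    {"x":-0.053,"y":-0.022,"z":0.023,"wx":7,"wy":0,"wz":0}
  ]
}}

```text
time: 6.3
eef_pos: [0.5516, -0.0558, 0.2178]
tool_rot: [0.721, -0.643, 0.172, -0.193]
contact_force: [-0.4, 0.7, -0.8]
width: 0.0189
```

```bash
python3 -c "
from g import *
go(slot+n*(.03+.1055),rot(30))
s=snapshot('scene');t=snapshot('top')
cv2.imwrite('pics/s4c.png',np.hstack([cv2.resize(a['pixels'][y:y+100,x:x+100,::-1],None,fx=4,fy=4,interpolation=cv2.INTER_CUBIC) for a,x,y in ((s,275,210),(t,270,160))]))"
```

```text
t 6.3 pos [ 0.5516 -0.0558  0.2178] w 0.0189 F [-0.4  0.7 -0.8]
shift mm [-5.   1.4 16.5] turn [ 0.02 -0.1  -0.19]
```

View pics/s4c.png

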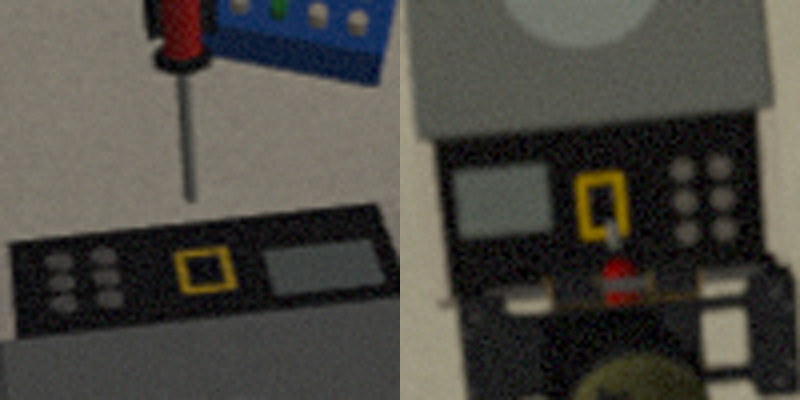

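The tip (scene crop 190,200) is about 5 mm short sideways of the slot (205,270), which agrees with the state reading. I correct it and approach to 10 mm.

>>> {"op": "apply_moves", "data": {
  "moves": [
    {"x":-0.003,"y":0.001,"z":0.003,"wx":0,"wy":0,"wz":0},
    {"x":-0.005,"y":0.0014,"z":0.01,"wx":0,"wy":0,"wz":0},
    {"x":-0.005,"y":0.0014,"z":0.018,"wx":0,"wy":0,"wz":0},
    {"x":-0.005,"y":0.0014,"z":0.026,"wx":0,"wy":0,"wz":0},
    {"x":-0.005,"y":0.0014,"z":0.033,"wx":0,"wy":0,"wz":0},
    {"x":-0.005,"y":0.0014,"z":0.036,"wx":0,"wy":0,"wz":0},
    {"x":-0.005,"y":0.0014,"z":0.0365,"wx":0,"wy":0,"wz":0},
    {"x":-0.005,"y":0.0014,"z":0.0365,"wx":0,"wy":0,"wz":0}
  ]
}}

```text
time: 7.07
eef_pos: [0.568, -0.048, 0.1852]
tool_rot: [0.722, -0.642, 0.172, -0.193]
contact_force: [-0.7, 0.0, -0.9]
width: 0.0194
```

```bash
python3 -c "
from g import *
go(slot+n*(.010+.1055),rot(30))
s=snapshot('scene');t=snapshot('top')
import pickle;pickle.dump((s,t,state()),open('pre.pkl','wb'))
T=state(); tip=T['eef_pos']+Rn.from_quat(T['tool_rot']).apply([0,0,.1055])
for c in (s,t):
  q=c['mtx']@(c['R']@tip+c['t']); r=c['mtx']@(c['R']@slot+c['t']); print('tip px',q[:2]/q[2],'slot px',r[:2]/r[2])
cv2.imwrite('pics/s5c.png',np.hstack([cv2.resize(a['pixels'][y:y+50,x:x+50,::-1],None,fx=8,fy=8,interpolation=cv2.INTER_CUBIC) for a,x,y in ((s,300,240),(t,295,185))]))"
```

```text
t 7.0667 pos [ 0.568  -0.048   0.1852] w 0.0194 F [-0.7  0.  -0.9]
shift mm [ 0.8 -0.  -0.4] turn [ 0.04 -0.05 -0.14]
tip px [325.75465649 273.49227718] slot px [325.78917247 277.2758982 ]
tip px [319.72644822 211.74822608] slot px [319.72175795 210.70178941]
```

View pics/s5c.png

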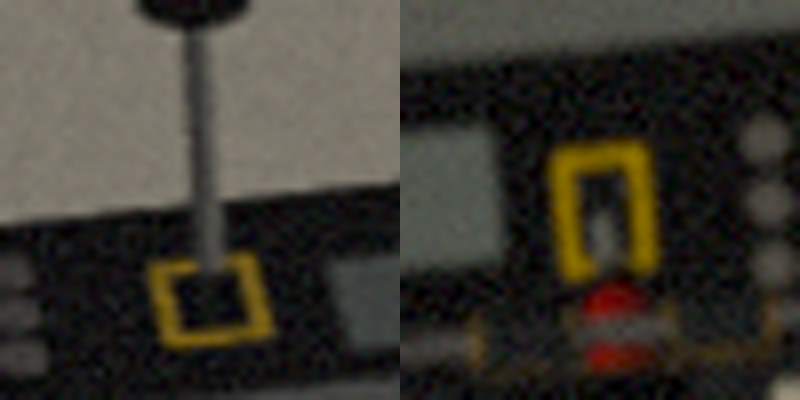

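The tip sits on the slot axis in both views (scene 326,273; top 320,211), matching the predictions. Inserting 40 mm (30 mm deep) slowly first.

>>> {"op": "apply_moves", "data": {
  "moves": [
    {"x":0.0004,"y":0,"z":0.004,"wx":0,"wy":0,"wz":0},
    {"x":0.0006,"y":0,"z":0.01,"wx":0,"wy":0,"wz":0},
    {"x":0.0006,"y":0,"z":0.016,"wx":0,"wy":0,"wz":0},
    {"x":0.0006,"y":0,"z":0.022,"wx":0,"wy":0,"wz":0},
    {"x":0.0006,"y":0,"z":0.028,"wx":0,"wy":0,"wz":0},
    {"x":0.0006,"y":0,"z":0.033,"wx":0,"wy":0,"wz":0},
    {"x":0.0006,"y":0,"z":0.036,"wx":0,"wy":0,"wz":0},
    {"x":0.0006,"y":0,"z":0.036,"wx":0,"wy":0,"wz":0}
  ]
}}

```text
time: 7.83
eef_pos: [0.5858, -0.0463, 0.1534]
tool_rot: [0.722, -0.642, 0.171, -0.193]
contact_force: [0.0, 0.0, -1.1]
width: 0.0191
```

```bash
python3 -c "
from g import *
go(slot+n*(-.039+.1055),rot(30))"
```

```text
t 7.8333 pos [ 0.5858 -0.0463  0.1534] w 0.0191 F [ 0.   0.  -1.1]
shift mm [ 0.4 -0.5 12.2] turn [ 0.08 -0.02 -0.14]
```

26.8 mm deep with no contact. Pressing on another 12 mm.

>>> {"op": "apply_moves", "data": {
  "moves": [
    {"x":0.0003,"y":0,"z":0.002,"wx":0,"wy":0,"wz":0},
    {"x":0.0003,"y":0,"z":0.0045,"wx":0,"wy":0,"wz":0},
    {"x":0.0003,"y":0,"z":0.007,"wx":0,"wy":0,"wz":0},
    {"x":0.0003,"y":0,"z":0.009,"wx":0,"wy":0,"wz":0},
    {"x":0.0003,"y":0,"z":0.011,"wx":0,"wy":0,"wz":0},
    {"x":0.0003,"y":0,"z":0.0122,"wx":0,"wy":0,"wz":0},
    {"x":0.0003,"y":0,"z":0.0125,"wx":0,"wy":0,"wz":0},
    {"x":0.0003,"y":0,"z":0.0125,"wx":0,"wy":0,"wz":0}
  ]
}}

```text
time: 8.5
eef_pos: [0.5924, -0.0461, 0.1438]
tool_rot: [0.722, -0.642, 0.172, -0.193]
contact_force: [-3.9, 0.5, 4.1]
width: 0.0191
```

```bash
python3 -c "
from g import *
go(slot+n*(-.039+.1055),rot(30))
s=snapshot('scene');save(s,'s6')"
```

```text
t 8.5 pos [ 0.5924 -0.0461  0.1438] w 0.0191 F [-3.9  0.5  4.1]
shift mm [-0.2  0.4  0.5] turn [-0.01 -0.07 -0.12]
```

View pics/s6.png

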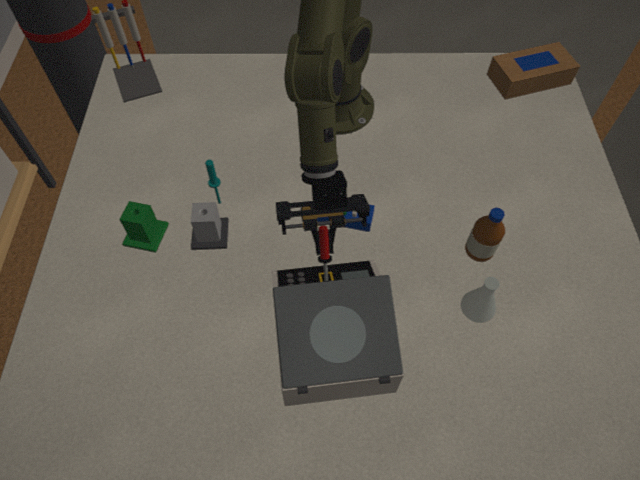

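The lid's front edge now runs at row ~280 (290 before), so it is starting to rise, with about 5.7 N on the tab. I press 1 mm more and hold while it opens.

>>> {"op": "apply_moves", "data": {
  "moves": [
    {"x":0,"y":0,"z":0.001,"wx":0,"wy":0,"wz":0},
    {"x":0,"y":0,"z":0.001,"wx":0,"wy":0,"wz":0},
    {"x":0,"y":0,"z":0.001,"wx":0,"wy":0,"wz":0},
    {"x":0,"y":0,"z":0.001,"wx":0,"wy":0,"wz":0},
    {"x":0,"y":0,"z":0.001,"wx":0,"wy":0,"wz":0},
    {"x":0,"y":0,"z":0.001,"wx":0,"wy":0,"wz":0},
    {"x":0,"y":0,"z":0.001,"wx":0,"wy":0,"wz":0},
    {"x":0,"y":0,"z":0.001,"wx":0,"wy":0,"wz":0}
  ]
}}

```text
time: 9.22
eef_pos: [0.5928, -0.0461, 0.1428]
tool_rot: [0.721, -0.642, 0.172, -0.193]
contact_force: [-4.8, 2.0, 4.2]
width: 0.0195
```

>>> {"op": "apply_moves", "data": {
  "moves": [
    {"x":0,"y":0,"z":0,"wx":0,"wy":0,"wz":0},
    {"x":0,"y":0,"z":0,"wx":0,"wy":0,"wz":0},
    {"x":0,"y":0,"z":0,"wx":0,"wy":0,"wz":0},
    {"x":0,"y":0,"z":0,"wx":0,"wy":0,"wz":0},
    {"x":0,"y":0,"z":0,"wx":0,"wy":0,"wz":0},
    {"x":0,"y":0,"z":0,"wx":0,"wy":0,"wz":0},
    {"x":0,"y":0,"z":0,"wx":0,"wy":0,"wz":0},
    {"x":0,"y":0,"z":0,"wx":0,"wy":0,"wz":0}
  ]
}}

```text
time: 9.88
eef_pos: [0.5928, -0.0461, 0.1428]
tool_rot: [0.721, -0.642, 0.172, -0.193]
contact_force: [-3.6, 1.3, 4.3]
width: 0.0191
```

```bash
python3 -c "
from g import *
go(slot+n*(.05+.1055),rot(30))
s=snapshot('scene');save(s,'s7')"
```

```text
t 9.8833 pos [ 0.5928 -0.0461  0.1428] w 0.0191 F [-3.6  1.3  4.3]
shift mm [ -0.1   0.3 -89.5] turn [-0.   -0.08 -0.13]
```

View pics/s7.png

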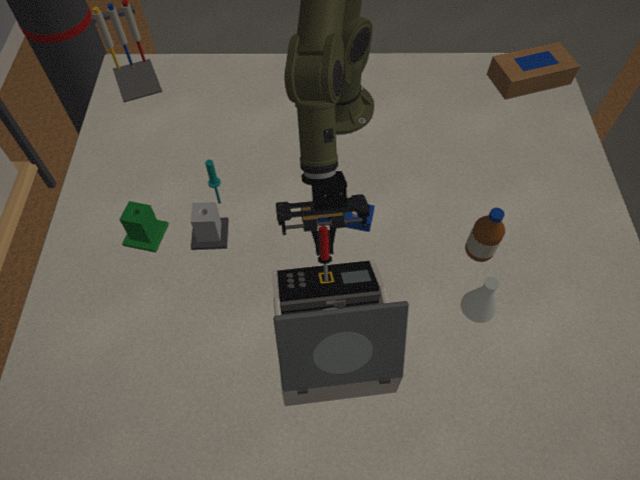

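The lid is swinging well up. I withdraw straight along the slot axis.

>>> {"op": "apply_moves", "data": {
  "moves": [
    {"x":0,"y":0,"z":-0.004,"wx":0,"wy":0,"wz":0},
    {"x":0,"y":0,"z":-0.012,"wx":0,"wy":0,"wz":0},
    {"x":0,"y":0,"z":-0.024,"wx":0,"wy":0,"wz":0},
    {"x":0,"y":0,"z":-0.038,"wx":0,"wy":0,"wz":0},
    {"x":0,"y":0,"z":-0.054,"wx":0,"wy":0,"wz":0},
    {"x":0,"y":0,"z":-0.07,"wx":0,"wy":0,"wz":0},
    {"x":0,"y":0,"z":-0.084,"wx":0,"wy":0,"wz":0},
    {"x":0,"y":0,"z":-0.09,"wx":0,"wy":0,"wz":0}
  ]
}}

```text
time: 10.6
eef_pos: [0.548, -0.0523, 0.2228]
tool_rot: [0.721, -0.642, 0.174, -0.193]
contact_force: [0.9, -0.5, -0.5]
width: 0.0193
```

```bash
python3 -c "
from g import *
go([.4548,-.3311,.1205+.115],rot(0))
s=snapshot('scene');t=snapshot('top');save(s,'s8');save(t,'t8')
for c,b in((s,(203,212)),(t,(0,0))):
  P=cloud(c); print(c is s)
# hole centres at z=.1: dark blob within stand top
def hole(c,ctr,r=7):
  g=cv2.GaussianBlur(cv2.cvtColor(c['pixels'],cv2.COLOR_RGB2GRAY),(3,3),0).astype(float)
  x0,y0=int(ctr[0]),int(ctr[1]); w=g[y0-r:y0+r+1,x0-r:x0+r+1]
  med=np.median(w); k=np.clip(med-8-w,0,None)
  yy,xx=np.mgrid[y0-r:y0+r+1,x0-r:x0+r+1]; u,v=(k*xx).sum()/k.sum(),(k*yy).sum()/k.sum(); print(w.round().astype(int)); return u,v
u=hole(s,(205,212),5); print(u,plane(s,*u,.1))
h0=np.array([.4548,-.3311,.1]); q=t['mtx']@(t['R']@h0+t['t']); print(q/q[2]); u=hole(t,q[:2]/q[2],5); print(u,plane(t,*u,.1))
q=s['mtx']@(s['R']@h0+s['t']); print(q/q[2])
"
```

```text
t 10.6 pos [ 0.548  -0.0523  0.2228] w 0.0193 F [ 0.9 -0.5 -0.5]
shift mm [266.3 101.6 -73.1] turn [-30.14  -0.17  -0.18]
True
False
[[103 103 103 103 102 101 101 101 101 101 101]
 [104 104 101  98  94  94  97 100 101 101 101]
 [108 104  94  85  79  79  87  96 101 101 101]
 [112 102  86  73  65  65  75  90 100 102 102]
 [111  98  82  70  62  61  68  85  99 103 102]
 [106  95  83  73  64  62  70  85  99 103 101]
 [104  96  87  76  67  68  79  91 100 102 101]
 [103  99  91  82  78  82  91  99 102 102 102]
 [102 100  96  93  93  97 100 102 103 103 102]
 [101 101 100 101 102 103 102 102 102 103 102]
 [100 101 101 102 103 103 102 102 102 103 103]]
(np.float64(204.39583333333334), np.float64(211.4469696969697)) [ 0.45517952 -0.32840636  0.1       ]
[430.09838517 276.93868092   1.        ]
[[129 129 128 127 128 127 127 127 126 127 128]
 [129 129 128 127 126 124 125 126 126 127 128]
 [128 128 126 123 120 119 120 124 127 128 128]
 [128 127 123 116 110 110 114 121 127 130 130]
 [128 125 119 109 103 104 110 118 126 131 131]
 [128 123 115 107 103 106 112 119 126 132 133]
 [126 121 113 108 109 113 117 120 127 133 134]
 [126 122 115 111 113 117 118 120 126 131 132]
 [127 124 118 113 113 116 117 120 125 129 129]
 [128 126 122 117 114 115 117 121 126 129 129]
 [128 127 126 123 120 120 122 124 127 129 129]]
(np.float64(429.10928961748635), np.float64(276.2568306010929)) [ 0.456503   -0.32855832  0.1       ]
[203.28005587 211.31983712   1.        ]
```

View pics/s8.png

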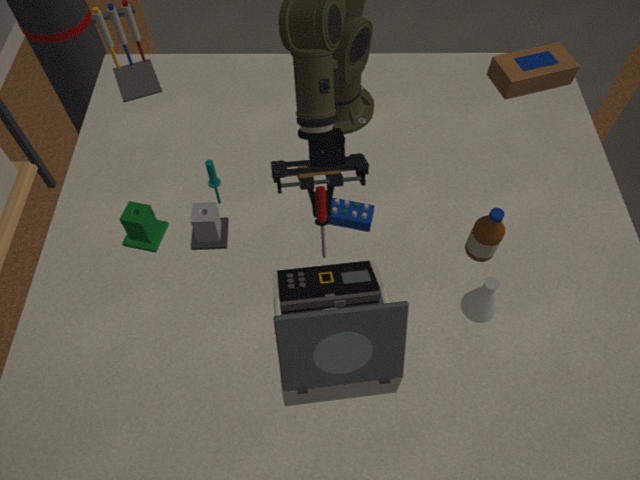

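The tip is free of the slot. The lid looks the same as in the last picture, so I fit its angle from depth to confirm. The hole by vision is (0.4558,-0.3285) and the grasp pose was (0.4548,-0.3311), so I aim between them.

>>> {"op": "apply_moves", "data": {
  "moves": [
    {"x":0.006,"y":0.002,"z":-0.003,"wx":-1,"wy":0,"wz":0},
    {"x":0.022,"y":0.008,"z":-0.01,"wx":-3,"wy":0,"wz":0},
    {"x":0.05,"y":0.019,"z":-0.018,"wx":-6,"wy":0,"wz":0},
    {"x":0.082,"y":0.031,"z":-0.028,"wx":-9.5,"wy":0,"wz":0},
    {"x":0.116,"y":0.044,"z":-0.038,"wx":-13,"wy":0,"wz":0},
    {"x":0.15,"y":0.057,"z":-0.048,"wx":-17,"wy":0,"wz":0},
    {"x":0.18,"y":0.069,"z":-0.056,"wx":-21,"wy":0,"wz":0},
    {"x":0.205,"y":0.078,"z":-0.062,"wx":-24,"wy":0,"wz":0}
  ]
}}

```text
time: 11.37
eef_pos: [0.4731, -0.2695, 0.2345]
tool_rot: [0.745, -0.665, 0.034, -0.038]
contact_force: [0.4, 1.0, -1.3]
width: 0.0195
```

```bash
python3 -c "
from g import *
go([.4553,-.3297,.240],rot(0))
s=snapshot('scene');P=cloud(s)[315:330,290:395].reshape(-1,3); P=np.vstack([P,cloud(s)[330:378,290:312].reshape(-1,3)])
c=P.mean(0); w=np.linalg.svd(P-c)[2][2]; print('lid angle',np.arccos(abs(w[2])),((P-c)@w).std(),c)"
```

```text
t 11.3667 pos [ 0.4731 -0.2695  0.2345] w 0.0195 F [ 0.4  1.  -1.3]
shift mm [57.8 23.8 -8. ] turn [-5.78 -0.02 -0.28]
lid angle 1.4277194146078558 0.021731847696331626 [ 0.82747436 -0.04823683  0.24785713]
```

>>> {"op": "apply_moves", "data": {
  "moves": [
    {"x":0.016,"y":0.006,"z":-0.002,"wx":-2,"wy":0,"wz":0},
    {"x":0.032,"y":0.012,"z":-0.004,"wx":-4,"wy":0,"wz":0},
    {"x":0.045,"y":0.018,"z":-0.006,"wx":-5,"wy":0,"wz":0},
    {"x":0.054,"y":0.022,"z":-0.008,"wx":-5.6,"wy":0,"wz":-0.2},
    {"x":0.0578,"y":0.0238,"z":-0.008,"wx":-5.8,"wy":0,"wz":-0.3},
    {"x":0.0578,"y":0.0238,"z":-0.008,"wx":-5.8,"wy":0,"wz":-0.3},
    {"x":0.0578,"y":0.0238,"z":-0.008,"wx":-5.8,"wy":0,"wz":-0.3},
    {"x":0.0578,"y":0.0238,"z":-0.008,"wx":-5.8,"wy":0,"wz":-0.3}
  ]
}}

```text
time: 12.08
eef_pos: [0.4565, -0.3256, 0.241]
tool_rot: [0.749, -0.663, 0.001, -0.001]
contact_force: [0.2, 0.2, -0.9]
width: 0.0193
```

```bash
python3 -c "
from g import *
go([.4553,-.3297,.240],rot(0))
s=snapshot('scene');P=cloud(s)[318:375,288:305].reshape(-1,3);
print(cloud(s)[[320,345,370],295].round(3))
"
```

```text
t 12.0833 pos [ 0.4565 -0.3256  0.241 ] w 0.0193 F [ 0.2  0.2 -0.9]
shift mm [3.9 1.7 0.9] turn [-0.23 -0.    0.21]
[[ 0.816 -0.1    0.288]
 [ 0.839 -0.102  0.229]
 [ 0.864 -0.103  0.168]]
```

The lid slope gives 1.19 rad, so it is fully open. Now I correct laterally and go down to about 12 mm above the hole.

>>> {"op": "apply_moves", "data": {
  "moves": [
    {"x":0.002,"y":0.0008,"z":0,"wx":-0.2,"wy":0,"wz":0},
    {"x":0.0038,"y":0.0015,"z":0.003,"wx":-0.2,"wy":0,"wz":0},
    {"x":0.0039,"y":0.0017,"z":0.01,"wx":-0.2,"wy":0,"wz":0},
    {"x":0.0039,"y":0.0017,"z":0.017,"wx":-0.2,"wy":0,"wz":0},
    {"x":0.0039,"y":0.0017,"z":0.022,"wx":-0.2,"wy":0,"wz":0},
    {"x":0.0039,"y":0.0017,"z":0.024,"wx":-0.2,"wy":0,"wz":0},
    {"x":0.0039,"y":0.0017,"z":0.024,"wx":-0.2,"wy":0,"wz":0},
    {"x":0.0039,"y":0.0017,"z":0.024,"wx":-0.2,"wy":0,"wz":0}
  ]
}}

```text
time: 12.8
eef_pos: [0.4551, -0.3306, 0.2167]
tool_rot: [0.749, -0.663, -0.0, 0.0]
contact_force: [-0.4, 0.5, -0.9]
width: 0.0192
```

```bash
python3 -c "
from g import *
go([.4553,-.3297,.120],rot(0))
s=snapshot('scene');t=snapshot('top')
T=state(); A=Rn.from_quat(T['tool_rot']); print(T['eef_pos']+A.apply([0,0,.1055]))
for c in (s,t):
  for L in (.1055,.085,.065): 
    q=c['mtx']@(c['R']@(T['eef_pos']+A.apply([0,0,L]))+c['t']); print('px',(q[:2]/q[2]).round(1))
cv2.imwrite('pics/s9c.png',np.hstack([cv2.resize(a['pixels'][y:y+50,x:x+50,::-1],None,fx=8,fy=8,interpolation=cv2.INTER_CUBIC) for a,x,y in ((s,180,180),(t,405,250))]))"
```

```text
t 12.8 pos [ 0.4551 -0.3306  0.2167] w 0.0192 F [-0.4  0.5 -0.9]
shift mm [-0.9 -0.3 96.7] turn [ 0.01 -0.01  0.15]
[ 0.45537918 -0.33085039  0.11170532]
px [202.5 208.6]
px [200.9 203.5]
px [199.3 198.3]
px [430.8 276.3]
px [432.4 275.6]
px [433.9 275. ]
```

View pics/s9c.png

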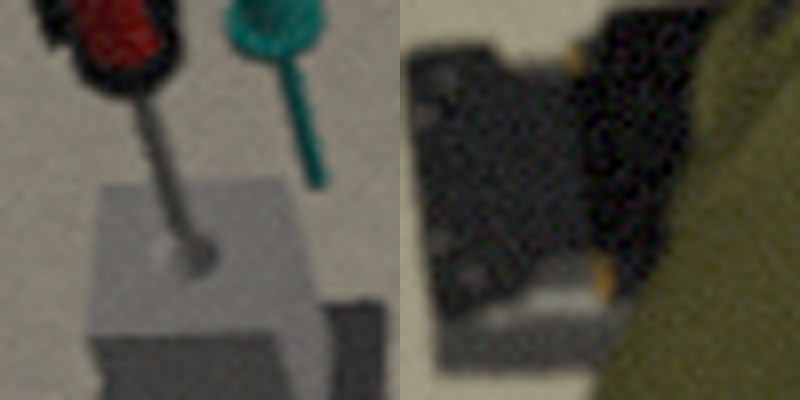

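The tip (scene 203,209), extended down its axis, lands on the hole (204,212). I descend 80 mm with a 0.9 mm correction.

>>> {"op": "apply_moves", "data": {
  "moves": [
    {"x":-0.0009,"y":-0.0003,"z":0.003,"wx":0,"wy":0,"wz":0},
    {"x":-0.0009,"y":-0.0003,"z":0.012,"wx":0,"wy":0,"wz":0},
    {"x":-0.0009,"y":-0.0003,"z":0.024,"wx":0,"wy":0,"wz":0},
    {"x":-0.0009,"y":-0.0003,"z":0.038,"wx":0,"wy":0,"wz":0},
    {"x":-0.0009,"y":-0.0003,"z":0.052,"wx":0,"wy":0,"wz":0},
    {"x":-0.0009,"y":-0.0003,"z":0.066,"wx":0,"wy":0,"wz":0},
    {"x":-0.0009,"y":-0.0003,"z":0.076,"wx":0,"wy":0,"wz":0},
    {"x":-0.0009,"y":-0.0003,"z":0.08,"wx":0,"wy":0,"wz":0}
  ]
}}

```text
time: 13.57
eef_pos: [0.4539, -0.3289, 0.1341]
tool_rot: [0.749, -0.663, -0.002, 0.0]
contact_force: [-0.9, 0.6, -1.3]
width: 0.0192
```

```bash
python3 -c "
from g import *
go([.4553,-.3297,.1215],rot(0))"
```

```text
t 13.5667 pos [ 0.4539 -0.3289  0.1341] w 0.0192 F [-0.9  0.6 -1.3]
shift mm [ 1.  -1.3 12.6] turn [0.17 0.14 0.15]
```

>>> {"op": "apply_moves", "data": {
  "moves": [
    {"x":0,"y":0,"z":0.002,"wx":0,"wy":0,"wz":0},
    {"x":0,"y":0,"z":0.005,"wx":0,"wy":0,"wz":0},
    {"x":0,"y":0,"z":0.008,"wx":0,"wy":0,"wz":0},
    {"x":0,"y":0,"z":0.011,"wx":0,"wy":0,"wz":0},
    {"x":0,"y":0,"z":0.0135,"wx":0,"wy":0,"wz":0},
    {"x":0,"y":0,"z":0.015,"wx":0,"wy":0,"wz":0},
    {"x":0,"y":0,"z":0.015,"wx":0,"wy":0,"wz":0},
    {"x":0,"y":0,"z":0.015,"wx":0,"wy":0,"wz":0}
  ]
}}

```text
time: 14.23
eef_pos: [0.4554, -0.3298, 0.122]
tool_rot: [0.749, -0.663, 0.0, 0.0]
contact_force: [0.7, 0.5, -1.4]
width: 0.0195
```

```bash
python3 -c "
from g import *
go([.4553,-.3297,.1205],rot(0))
s=snapshot('scene');cv2.imwrite('pics/s10c.png',cv2.resize(s['pixels'][120:270,100:300,::-1],None,fx=3.5,fy=3.5))"
```

```text
t 14.2333 pos [ 0.4554 -0.3298  0.122 ] w 0.0195 F [ 0.7  0.5 -1.4]
shift mm [-0.1  0.1  1.5] turn [-0.   -0.03  0.15]
```

View pics/s10c.png

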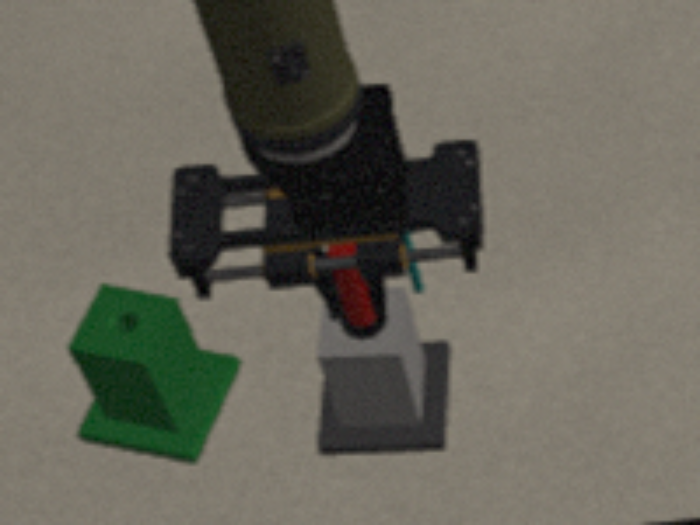

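The rod is in the hole, with the collar about 1.5 mm above the stand top. I lower it 1.5 mm.

>>> {"op": "apply_moves", "data": {
  "moves": [
    {"x":0,"y":0,"z":0.0005,"wx":0,"wy":0,"wz":0},
    {"x":0,"y":0,"z":0.001,"wx":0,"wy":0,"wz":0},
    {"x":0,"y":0,"z":0.0015,"wx":0,"wy":0,"wz":0},
    {"x":0,"y":0,"z":0.0015,"wx":0,"wy":0,"wz":0},
    {"x":0,"y":0,"z":0.0015,"wx":0,"wy":0,"wz":0},
    {"x":0,"y":0,"z":0.0015,"wx":0,"wy":0,"wz":0},
    {"x":0,"y":0,"z":0.0015,"wx":0,"wy":0,"wz":0},
    {"x":0,"y":0,"z":0.0015,"wx":0,"wy":0,"wz":0}
  ]
}}

```text
time: 14.95
eef_pos: [0.4554, -0.3299, 0.1205]
tool_rot: [0.749, -0.663, 0.0, 0.0]
contact_force: [0.9, -0.3, 0.1]
width: 0.0193
```

>>> {"op": "apply_moves", "data": {
  "moves": [
    {"x":0,"y":0,"z":0,"wx":0,"wy":0,"wz":0},
    {"x":0,"y":0,"z":0,"wx":0,"wy":0,"wz":0},
    {"x":0,"y":0,"z":0,"wx":0,"wy":0,"wz":0},
    {"x":0,"y":0,"z":0,"wx":0,"wy":0,"wz":0},
    {"x":0,"y":0,"z":0,"wx":0,"wy":0,"wz":0},
    {"x":0,"y":0,"z":0,"wx":0,"wy":0,"wz":0},
    {"x":0,"y":0,"z":0,"wx":0,"wy":0,"wz":0},
    {"x":0,"y":0,"z":0,"wx":0,"wy":0,"wz":0}
  ],
  "fingers": -1
}}

```text
time: 15.62
eef_pos: [0.4553, -0.3298, 0.1204]
tool_rot: [0.749, -0.663, 0.0, 0.0]
contact_force: [-0.9, 0.9, 0.0]
width: 0.0648
```

>>> {"op": "apply_moves", "data": {
  "moves": [
    {"x":0,"y":0,"z":0,"wx":0,"wy":0,"wz":0},
    {"x":0,"y":0,"z":0,"wx":0,"wy":0,"wz":0},
    {"x":0,"y":0,"z":0,"wx":0,"wy":0,"wz":0},
    {"x":0,"y":0,"z":0,"wx":0,"wy":0,"wz":0},
    {"x":0,"y":0,"z":0,"wx":0,"wy":0,"wz":0},
    {"x":0,"y":0,"z":0,"wx":0,"wy":0,"wz":0},
    {"x":0,"y":0,"z":0,"wx":0,"wy":0,"wz":0},
    {"x":0,"y":0,"z":0,"wx":0,"wy":0,"wz":0}
  ]
}}

```text
time: 16.28
eef_pos: [0.4553, -0.3298, 0.1204]
tool_rot: [0.749, -0.663, 0.0, 0.0]
contact_force: [0.2, 0.7, 0.3]
width: 0.0868
```

```bash
python3 -c "
from g import *
go([.4553,-.3297,.235],rot(0))
s=snapshot('scene');cv2.imwrite('pics/s11c.png',cv2.resize(s['pixels'][120:270,100:300,::-1],None,fx=3.5,fy=3.5))"
```

```text
t 16.2833 pos [ 0.4553 -0.3298  0.1204] w 0.0868 F [0.2 0.7 0.3]
shift mm [-1.000e-01  0.000e+00 -1.146e+02] turn [ 0.   -0.02  0.15]
```

View pics/s11c.png

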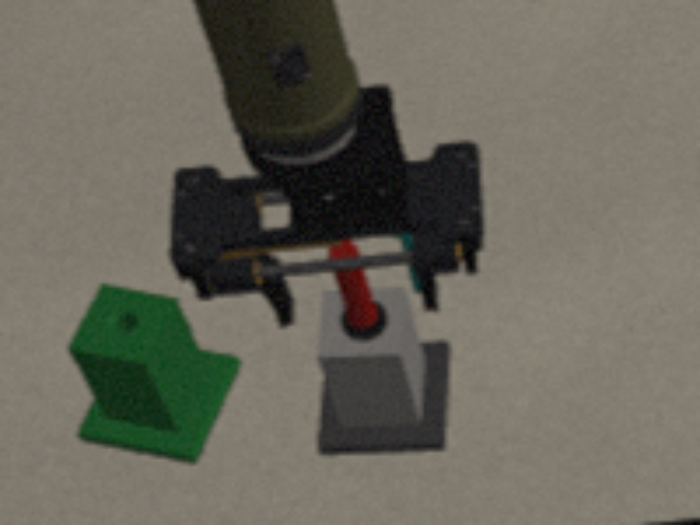

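The rod stands free between the open fingers, with the collar on the stand. I retreat straight up.

>>> {"op": "apply_moves", "data": {
  "moves": [
    {"x":0,"y":0,"z":-0.005,"wx":0,"wy":0,"wz":0},
    {"x":0,"y":0,"z":-0.018,"wx":0,"wy":0,"wz":0},
    {"x":0,"y":0,"z":-0.036,"wx":0,"wy":0,"wz":0},
    {"x":0,"y":0,"z":-0.056,"wx":0,"wy":0,"wz":0},
    {"x":0,"y":0,"z":-0.076,"wx":0,"wy":0,"wz":0},
    {"x":0,"y":0,"z":-0.096,"wx":0,"wy":0,"wz":0},
    {"x":0,"y":0,"z":-0.112,"wx":0,"wy":0,"wz":0},
    {"x":0,"y":0,"z":-0.12,"wx":0,"wy":0,"wz":0}
  ]
}}

```text
time: 17.0
eef_pos: [0.4563, -0.3303, 0.2434]
tool_rot: [0.749, -0.663, 0.002, -0.0]
contact_force: [0.5, -0.5, 0.4]
width: 0.087
```

>>> {"op": "apply_moves", "data": {
  "moves": [
    {"x":0,"y":0,"z":0,"wx":0,"wy":0,"wz":0},
    {"x":0,"y":0,"z":0,"wx":0,"wy":0,"wz":0},
    {"x":0,"y":0,"z":0,"wx":0,"wy":0,"wz":0},
    {"x":0,"y":0,"z":0,"wx":0,"wy":0,"wz":0},
    {"x":0,"y":0,"z":0,"wx":0,"wy":0,"wz":0},
    {"x":0,"y":0,"z":0,"wx":0,"wy":0,"wz":0},
    {"x":0,"y":0,"z":0,"wx":0,"wy":0,"wz":0},
    {"x":0,"y":0,"z":0,"wx":0,"wy":0,"wz":0}
  ]
}}

```text
time: 17.67
eef_pos: [0.4552, -0.3297, 0.2402]
tool_rot: [0.749, -0.663, -0.0, 0.0]
contact_force: [0.0, -0.1, -0.4]
width: 0.0872
```

```bash
python3 -c "
from g import *
go([.4553,-.3297,.235],rot(0))
s=snapshot('scene');save(s,'s12');print(cloud(s)[[320,345,370],295].round(3)); P=cloud(s);H=cv2.cvtColor(s['pixels'],cv2.COLOR_RGB2HSV)
m=(cv2.inRange(H,np.array((0,130,50)),np.array((8,255,255)))>0); m[:,:180]=0;m[:,225:]=0
q=P[m&(P[...,2]>.105)&(P[...,2]<.175)]
for lo in(.11,.13,.15): print(q[(q[:,2]>lo)&(q[:,2]<lo+.02)].mean(0).round(4))
v,u=np.nonzero(m);print(u.min(),u.max(),v.min(),v.max())"
```

```text
t 17.6667 pos [ 0.4552 -0.3297  0.2402] w 0.0872 F [ 0.  -0.1 -0.4]
shift mm [-0.  -0.1  5.2] turn [ 0.02 -0.    0.15]
[[ 0.816 -0.1    0.287]
 [ 0.838 -0.102  0.229]
 [ 0.863 -0.103  0.167]]
[ 0.4634 -0.3258  0.1202]
[ 0.4631 -0.3261  0.1411]
[ 0.4631 -0.3258  0.1601]
194 207 189 213
```

View pics/s12.png

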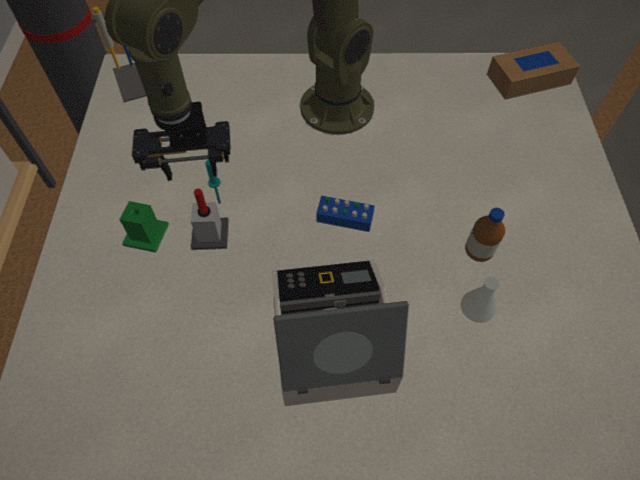

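The lid stands open, the rod is upright in its stand at (203,205), the bystanders have not moved, and the gripper is clear above. I hand in.

```bash
python3 -c "
from plant import *
print(hand_in())"
```

```text
the job is handed in; nothing more can be done
None
```

I drew the red rod out of the grey stand, tilted it 30° and pushed its tip about 39.5 mm into the yellow-framed slot. The lid sprang open. I then put the rod back in the stand, let go, backed straight up and handed in at about 17.7 s of the 51 s allowed. `hand_in` gives no verdict.

**Last checks:**
- **Lid:** its slope by depth is about 1.19 rad, unchanged between the last readings. One earlier plane fit gave 1.43 rad, but its residual was 22 mm, so I discarded it.
- **Rod:** it stands upright with less than 1 mm lean over 40 mm of handle. The collar is on the stand, the fingers are open (87 mm) about 60 mm above the handle's top, and the tool force reads about 0.
- **Bystanders:** the bottle, flask and rack are at the same places in the scene picture as at the start, judged by eye.
- **Disagreement:** camera and grasp estimates of the stand's hole differed by about 2.5 mm. I aimed between them and the rod went in without measurable contact force.

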